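Set the laminator for a thicker pouch and start it

ROBOT

A 6-joint arm with a two-finger parallel gripper is mounted at the origin on the work surface; the furniture and walls round the work are solid. World frame = base frame: x ahead of the robot, y to its left, z up, the work surface at z = 0. Lengths are in m, angles in rad, forces in N, time in s.
With the tool pointing down it reaches from about 0.35 to 1 m from the base axis. Payload 7.1 kg.
Tool frame: the origin (TCP) lies at the very end of the fingers, on their centre line; the grasp point (between the pads) lies 19 mm behind it (manip.grip_depth is the distance from the TCP to the grasp point, in m); z points along the fingers, y is the line along which they close (so a half turn about z gives the same grasp; the last joint's range is limited). The gripper opens to 85 mm and grips with 20 to 120 N. Pads are 22 mm wide; open, the fingers measure 114 mm over their backs; the gripper's body (76 mm by 85 mm) begins 54 mm behind the grasp point. The pads swing forward as they close: fully open they stand 13 mm farther back than shut.
Start: joints at [1.245, 0.423, 1.63, -0, 1.089, -0.019], TCP at [0.189, 0.596, 0.231] pointing down, gripper open.
Joint ranges: [-3, 3], [-0.9, 2.11], [0.09, 2.58], [-1.31, 4.45], [0.11, 2.69], [-2.54, 2.54]. Speed limits (rad/s): [2.39, 2.39, 3.01, 3.14, 3.14, 3.14].

INTERFACE

Orientations are given as a rotation vector (axis times angle).
In Python, from bench import manip gives the robot as it stands.
- The arm moves only by the shell command python3 -m jog 'ROWS' [FORCE]. ROWS is JSON, a list of rows, each a list of 3 entries, a list of its own where there are three numbers: the shift along the tool's x, y, z in mm, then the turn about the tool's z in degrees, then the opening, from 0 (shut) to 1 (fully open). In form: [[[dx, dy, dz], spin, gripper], ...]. A call has 1 to 20 rows; each row shifts and turns the commanded pose from where the row before left it, along the tool's axes as they then stand; what a row does not reach is not made up. A row lasts 1/8 s, in which the tool goes at most 62.5 mm and 10.7 degrees, less where a joint would pass 70% of its speed; a pose out of reach is approached as far as the arm can. A call with a gripper value outside its range is refused whole. The fingers move at their own pace and stop on an object; FORCE is the grip in N (left out, the last holds). Time passes only in rows, so rows that do not move let the fingers close. It gives the time, the measured TCP pose, the force, the opening and the grip force at its end, in the units of the state.
- manip.get_obs(): the state, without advancing time (a new reading comes with each control period).
- manip.camera(name): name is "side" or "top" or "wrist"; returns a dict with "pixels" (420x560x3 uint8, red, green, blue), "range_z" (420x560 float32, m along the optical axis (not along the pixel's ray), 0 where there is no reading), "fx", "fy", "cx", "cy" (pixels), "R" (3x3) and "t" (3): a world point X has camera coordinates R X + t; the wrist camera has in their place "hand_eye" (4x4, takes a point from camera to tool coordinates, whose origin is the TCP and whose axes are the flange's). Camera axes: x right, y down, z forward; pixel columns grow to the right and rows downward; lengths in m; the calibration is good to about 2 mm. The wrist camera is an equidistant fisheye: a pixel r from the principal point sees the ray r / f radians off the axis. A picture is of the moment at which its call begins: read the wrist's pose just before it.
- manip.sign_off(): hands the job in; it is judged then, once.
The state is a dict: "t": time; "joints": joint angles; "qvel": joint speeds; "effort": joint torques, N m; "tool_pos": TCP position; "eef_rot": TCP orientation; "ft_force": force on the tool from outside, world axes, zero at the start; "moment": the same for the moment, N m; "gripper_width": finger opening in m; "grasp_force": force on a finger pad.
Only numpy, scipy, OpenCV 4.12 (cv2) and the standard library are available. Lean on these libraries where they do the work, as an engineer would, in place of code of your own. Each camera call takes 0.05 s, during which the arm holds its last target. There are 200 camera calls.

TASK

Set the laminator up for a thicker pouch: with a fingertip against its knurled edge, turn the dial clockwise until its white pointer clicks in at the two-bar mark, then press the round start button right down and let it spring back. Only touch and push, gently: do not pinch the dial, do not press start on a wrong setting, and leave the things lying around where they are.

Things in the scene. Friction and masses are not known exactly. Their poses are not given: they have to be found in the camera images.
- laminator: fixed white and grey A4 pouch laminator, 112 mm deep (x), 330 mm long (y). Origin: centre of its underside; x to its rear (away from the robot), y to its left end, z up. A feed ledge juts 25 mm from the front at 34 mm height. Flat top 73 mm high; the panel on its right half, 74 mm high, carries the dial at x -12, y -98 mm and the start button at x -12, y -22 mm.
- dial_angle (a joint): dial angle (rad), clockwise from above positive. Sprung detents: 0 spot mark, 0.628 one bar, 1.257 two bars, 1.885 three bars (stops just beyond the ends). White pointer: 54 deg left of the laminator's +x at 0, 18 left at one bar, 18 right at two, 54 right at three. Starts at the spot or at one bar. Leaving a detent takes 0.04 Nm (2 N at the edge); past half-way it snaps on to the next by itself.
- dial: the black knurled dial itself; origin on its axis at its underside (18 mm below dial_top); it turns with the dial. Push against it with less than 35 N in all; pinching it between the fingers fails.
- dial_top (a point): centre of the dial's top, on its upright axis. Black disc 42 mm in diameter, 18 mm high, upright finely knurled edge; top 93.5 mm above the laminator's underside, 1.5 mm gap under it. Round it are the four flat white marks (on the rear side) and 35 mm of free room above panel height. It only turns.
- start_button (a joint): travel (m) of the round start button, 0 up, 0.005 right down; a spring brings it back; it takes about 5 N to push right down.
- button_top (a point): centre of the button's top face, 25 mm in diameter; it stands 12 mm above the panel when up (6.5 mm proud of its 35 mm bezel) and moves straight down.
- eraser: loose blue and white eraser, 23 x 58 x 13 mm, lying on the left half of the laminator's top; origin at the centre of its underside. Leave alone.
- glue_stick: loose upright glue stick, 26 mm in diameter, 90 mm high, standing beside the laminator's right end; origin at the centre of its underside, z along its axis. Leave alone.
- staples: loose box of staples, 38 x 64 x 22 mm, in front of the laminator; origin at the centre of its underside. Leave alone.
- small_stapler: loose hand stapler, 28 x 117 x 43 mm, in front of the laminator's left half; origin at the centre of its underside. Leave alone.

How it is judged:
On the way, in this order (a step that is already met when the one before it is completed fails the run):
1. the dial has clicked in at the two-bar mark (value of joint dial_angle between 1.13 and 1.38 rad), for 0.2 s.
2. the start button is right down (value of joint start_button above 0.004 m), for 0.05 s.
At the end, for the whole second after the job is handed in: The dial rests in its two-bar detent (1.257 rad, within 0.12 rad), the start button has been right down (past 4 of its 5 mm) after that and is up again, and the eraser, glue stick, staples and stapler are within 20 mm of where they stood (all of step 1 and value of joint start_button below 0.001 m and distance of each of eraser, glue_stick, staples, small_stapler from where it was at the start of the episode below 0.02 m); the robot touches nothing.
It fails at once if the start button was pressed with the dial on a wrong setting (value of joint start_button above 0.0025 m and (value of joint dial_angle below 1 rad or value of joint dial_angle above 1.5 rad)).
It fails at once if the dial was pinched or forced (over 35 N on it in all) (contact force between the fingers and dial above 35 N).
It fails at once if the button or the machine was forced (over 60 N) (contact force between the fingers and laminator above 60 N).
It fails at once if a thing lying round the laminator was pushed or lifted (distance of any of eraser, glue_stick, staples, small_stapler from where it was at the start of the episode above 0.02 m).
It also fails if it takes over 45 s, if anything falls off the work surface, if the arm or the gripper's body presses on something with over 40 N, if the wrist force passes 120 N, or if a joint passes its speed limit or range.

## Working session

There is one attempt and no reset: what is moved stays moved. The work goes in short steps, Python scripts to look and compute and a shell command to move; the robot and the scene stay as the last step left them, time stands still between calls to the robot, and variables do not carry over. Pictures are saved under pics/ and viewed, at most 10 in all, crops included, and the job is handed in when it is done.

```bash
mkdir -p pics
cat > h.py <<'E'
import numpy as np,cv2
from bench import manip
def snap(n):
    c=manip.camera(n); np.savez('pics/'+n+'.npz',**c); return c
def w(c,u,v,d=None):
    z=np.median(c['range_z'][v-1:v+2,u-1:u+2]) if d is None else d
    p=np.array([(u-c['cx'])/c['fx']*z,(v-c['cy'])/c['fy']*z,z])
    return c['R'].T@(p-c['t'])
E
python3 - <<'E'
from h import *
o=manip.get_obs();print(o)
for n in('top','side'):
    c=snap(n);cv2.imwrite(f'pics/{n}.png',c['pixels'][:,:,::-1])
    print(n,c['fx'],c['R'],c['t'])
E
```

```text
{'t': 0.0, 'joints': array([ 1.24499338e+00,  4.23810178e-01,  1.63071484e+00, -7.60547273e-06,
        1.08861362e+00, -1.89882858e-02]), 'qvel': array([-0.00192829, -0.0013403 , -0.00228532,  0.00144341, -0.00172234,
       -0.00124543]), 'effort': array([ 1.25081569e-03, -5.57380950e+01, -2.81752288e+01,  2.66966157e-05,
        7.24578815e-03, -3.49280327e-06]), 'tool_pos': array([0.18855504, 0.59528894, 0.23055508]), 'eef_rot': array([-4.80010109e-01, -3.10444269e+00,  2.39404279e-03]), 'ft_force': array([ 0.81554346,  0.33955794, -0.81655625]), 'moment': array([ 0.03672302,  0.02178493, -0.00029724]), 'grasp_force': 0.0, 'gripper_width': 0.08562901997270117}
top 478.5280404463266 [[ 0.01627583 -0.99976361 -0.01441632]
 [-0.99761747 -0.01527077 -0.06727691]
 [ 0.06704086  0.01547696 -0.99763019]] [-0.00280491  0.48395366  0.92157358]
side 518.1237456641467 [[ 0.8483114  -0.52902238 -0.02242962]
 [-0.25515414 -0.37129948 -0.89276708]
 [ 0.46396565  0.76306751 -0.44995983]] [-0.38983588  0.16716665  0.82751879]
```

View pics/top.png

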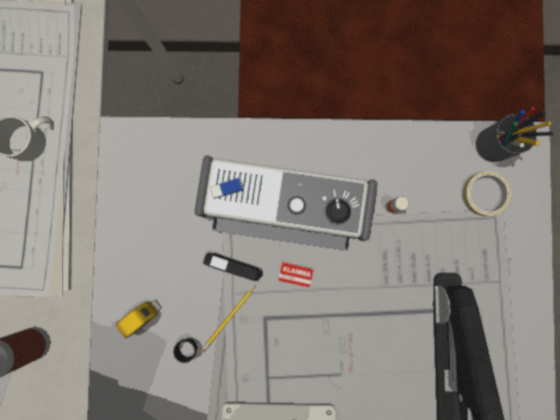

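The top view shows the laminator centred near (287,197), dial near (338,210), button near (297,204), and the arm out of view. Next I'll enlarge it.

Run:
```python
from h import *
c=dict(np.load('pics/top.npz'))
im=c['pixels'][150:250,190:390,::-1];cv2.imwrite('pics/crop.png',cv2.resize(im,None,fx=4,fy=4,interpolation=cv2.INTER_CUBIC))
for u,v in[(338,210),(297,204),(262,185),(320,190),(230,187),(330,222)]:
    print(u,v,w(c,u,v))
# heights map: all points, dial top z~.0935
v,u=np.mgrid[150:250,190:420]
z=c['range_z'][150:250,190:420]
P=np.stack([(u-c['cx'])/c['fx']*z,(v-c['cy'])/c['fy']*z,z],-1).reshape(-1,3)
P=(P-c['t'])@c['R']
d=P[(abs(P[:,2]-.0935)<.005)&(z.ravel()>0)]
print(len(d)); 
a=w(c,338,210);m=P[(np.hypot(*(P[:,:2]-a[:2]).T)<.03)&(P[:,2]>a[2]-.006)];print('dial',len(m),m.mean(0),m.min(0),m.max(0))
a=w(c,297,204);m=P[(np.hypot(*(P[:,:2]-a[:2]).T)<.02)&(P[:,2]>a[2]-.003)];print('btn',len(m),m.mean(0),m.min(0),m.max(0))
# body: z in .06-.08
m=P[(P[:,2]>.066)&(P[:,2]<.082)]
r=cv2.minAreaRect(m[:,:2].astype(np.float32)*1000);print(r)
print('glue',np.median(P[(P[:,1]<-.15)&(P[:,2]>.08)],0))
```

```text
338 210 [ 0.47830286 -0.10103698  0.09362839]
297 204 [ 0.48849667 -0.02749155  0.08707067]
262 185 [0.52378164 0.03733808 0.07342282]
320 190 [ 0.5159851  -0.06971902  0.07426735]
230 187 [0.51769692 0.0948298  0.08688649]
330 222 [ 0.45731007 -0.08858651  0.07491014]
586
dial 416 [ 0.47822266 -0.10108663  0.09338738] [ 0.4585214  -0.12093997  0.0888295 ] [ 0.49841522 -0.08125545  0.09819202]
btn 129 [ 0.48820289 -0.0258622   0.08657739] [ 0.47590185 -0.0365953   0.08409831] [ 0.49949773 -0.01476868  0.08924939]
((499.9209899902344, -30.317657470703125), (378.1031188964844, 113.17488098144531), 82.56832885742188)
glue [ 0.49303947 -0.21447834  0.08990974]
```

View pics/crop.png

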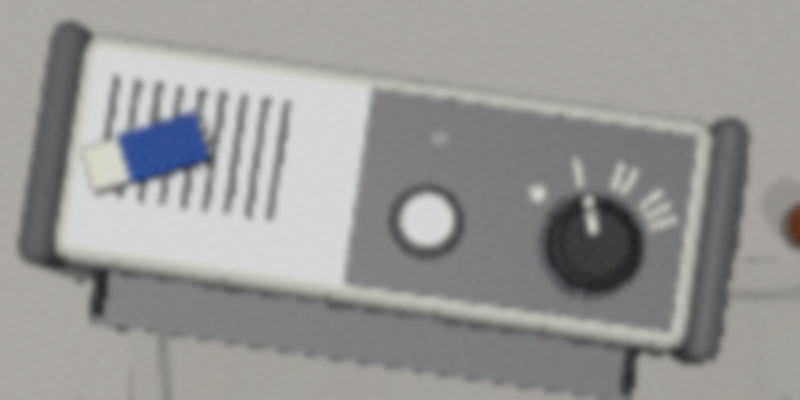

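The pointer is at one bar, so one click clockwise is needed. Dial height (93.5 mm), button height (86.5 mm) and their 76 mm spacing all match. Yaw is about -7.6°. The plan is to shut the fingers and press their flat side on the dial's front edge, then slide left like a rack.

```bash
cat >> h.py <<'E'
from scipy.spatial.transform import Rotation as Ro
D=np.array([.4782,-.1011,.0935]);B=np.array([.4882,-.0262,.0865])
ey=(B-D)*[1,1,0];ey/=np.linalg.norm(ey);ex=np.array([ey[1],-ey[0],0])
def st(*T):
    o=manip.get_obs();R=Ro.from_rotvec(o['eef_rot']).as_matrix();p=o['tool_pos']
    d=p-D;print('t%.2f'%o['t'],'p',p.round(4),'rel dial lam mm',(1e3*np.array([d@ex,d@ey,d[2]])).round(1),'F lam',np.round([o['ft_force']@ex,o['ft_force']@ey,o['ft_force'][2]],1),'w',o['gripper_width'])
    print('spin err deg (about tool z)',np.degrees(np.arctan2(ey@R[:,0],ey@R[:,1])).round(2)*-1,'toolz',R[:,2].round(3))
    for t in T: print('->',(R.T@(np.array(t)-p)*1e3).round(1))
E
python3 -m jog '[[[0,0,0],-10,0],[[0,0,0],0,0],[[0,0,0],0,0]]'
python3 -c "
from h import *
st((.43,.3,.23),D-.045*ex-.007*ey+[0,0,.08])"
```

```text
t: 0.48
tool_pos: [0.1887, 0.5957, 0.2311]
eef_rot: [-0.213, -3.134, 0.001]
ft_force: [0.5, 0.8, -0.2]
gripper_width: 0.0327
grasp_force: 0.0
t0.47 p [0.1887 0.5957 0.2311] rel dial lam mm [-379.2  652.4  137.6] F lam [ 0.4  0.9 -0.2] w 0.03269538249005062
spin err deg (about tool z) -0.16 toolz [-0. -0. -1.]
-> [-279.  -260.4    1.2]
-> [-336.  -658.4   57.8]
```

```bash
python3 -m jog '[[[-35,-32,0],0,0],[[-35,-32,0],0,0],[[-35,-32,0],0,0],[[-35,-32,0],0,0],[[-35,-32,0],0,0],[[-35,-32,0],0,0],[[-35,-32,0],0,0],[[-35,-32,0],0,0],[[-6,-40,0],0,0],[[-6,-40,0],0,0],[[-6,-40,0],0,0],[[-6,-40,0],0,0],[[-6,-40,0],0,0],[[-6,-40,0],0,0],[[-6,-40,0],0,0],[[-6,-40,0],0,0],[[-6,-40,0],0,0],[[0,-30,0],0,0],[[0,0,0],0,0]]'
python3 -c "
from h import *
st(D-.042*ex-.007*ey+[0,0,.05],D-.042*ex-.007*ey+[0,0,-.014])
o=manip.get_obs();c=manip.camera('side');cv2.imwrite('pics/s1.png',c['pixels'][:,:,::-1])"
```

```text
t: 2.85
tool_pos: [0.4344, -0.09, 0.2314]
eef_rot: [0.216, 3.134, -0.0]
ft_force: [-0.3, -0.3, 0.2]
gripper_width: -0.0003
grasp_force: 0.0
t2.85 p [ 0.4344 -0.09    0.2314] rel dial lam mm [-44.8   5.2 137.9] F lam [-0.2 -0.3  0.2] w -0.00027701174180048055
spin err deg (about tool z) -0.27 toolz [ 0. -0. -1.]
-> [ -2.9 -12.2  87.9]
-> [ -2.9 -12.2 151.9]
```

View pics/s1.png

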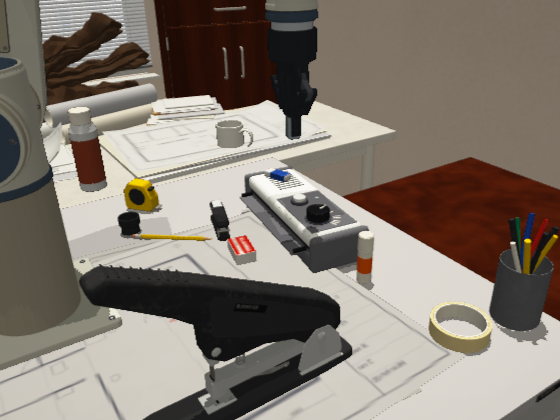

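The side view shows the shut fingertips at (293,128), above the laminator and clear of everything; the dial is at (318,213). Descending in front of the dial.

```bash
python3 -m jog '[[[1,-6,30],0,0],[[0,-6,30],0,0],[[0,0,30],0,0],[[0,0,30],0,0],[[0,0,15],0,0],[[0,0,8],0,0],[[0,0,8],0,0],[[0,0,0],0,0]]'
python3 -c "
from h import *
st(D-.032*ex-.007*ey+[0,0,-.014])
o=manip.get_obs();c=manip.camera('side');cv2.imwrite('pics/s2.png',cv2.resize(c['pixels'][130:280,220:400,::-1],None,fx=4,fy=4))"
```

```text
t: 3.9
tool_pos: [0.4321, -0.1003, 0.0803]
eef_rot: [0.208, 3.135, 0.0]
ft_force: [1.3, 0.2, -0.1]
gripper_width: -0.0001
grasp_force: 0.0
t3.90 p [ 0.4321 -0.1003  0.0803] rel dial lam mm [-45.8  -5.3 -13.2] F lam [ 1.3  0.4 -0.1] w -0.00013519735816766156
spin err deg (about tool z) 0.02 toolz [ 0.  0. -1.]
-> [-13.8  -1.7   0.8]
```

View pics/s2.png

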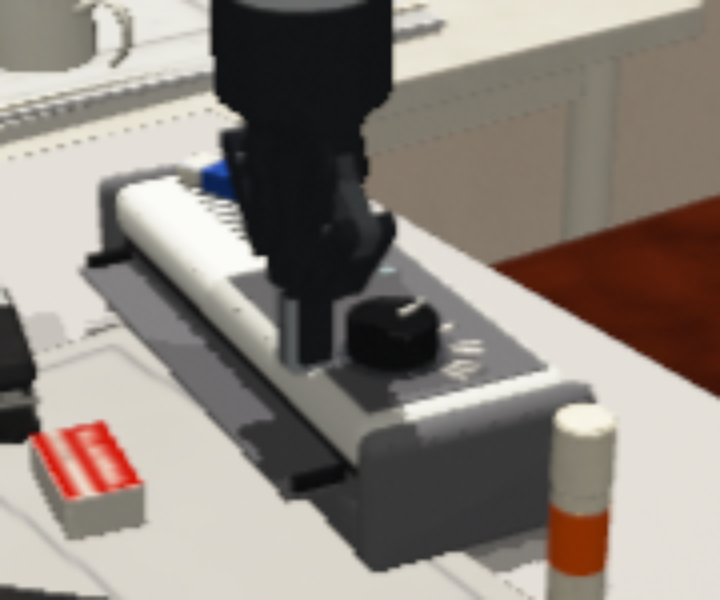

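The fingertip (310,365 in the crop) is in front of the dial (393,335), at panel height and off the surface. Now I'll close in.

```bash
python3 -m jog '[[[-5,-1,0],0,0],[[-5,-1,0],0,0],[[-1,0,0],0,0],[[0,0,0],0,0]]'; python3 -c "
from h import *
st()"; python3 -m jog '[[[-1,0,0],0,0],[[0,0,0],0,0]]'; python3 -c "
from h import *
st()"; python3 -m jog '[[[-1,0,0],0,0],[[0,0,0],0,0]]';  python3 -c "
from h import *
st()"
```

```text
t: 4.45
tool_pos: [0.4428, -0.1038, 0.0804]
eef_rot: [0.208, 3.135, -0.0]
ft_force: [0.9, 0.5, -0.3]
gripper_width: -0.0
grasp_force: 0.0
t4.45 p [ 0.4428 -0.1038  0.0804] rel dial lam mm [-34.7  -7.4 -13.1] F lam [ 0.8  0.6 -0.3] w -1.1146882680157905e-05
spin err deg (about tool z) 0.02 toolz [ 0. -0. -1.]
t: 4.7
tool_pos: [0.4436, -0.1039, 0.0803]
eef_rot: [-0.208, -3.135, 0.0]
ft_force: [-0.1, -0.9, -1.0]
gripper_width: -0.0
grasp_force: 0.0
t4.70 p [ 0.4436 -0.1039  0.0803] rel dial lam mm [-33.9  -7.4 -13.2] F lam [ 0.1 -0.9 -1. ] w -1.59121917125659e-05
spin err deg (about tool z) 0.03 toolz [-0. -0. -1.]
t: 4.95
tool_pos: [0.4447, -0.104, 0.0803]
eef_rot: [-0.208, -3.135, -0.0]
ft_force: [-0.1, 0.1, 0.7]
gripper_width: -0.0001
grasp_force: 0.0
t4.95 p [ 0.4447 -0.104   0.0803] rel dial lam mm [-32.8  -7.4 -13.2] F lam [-0.2  0.1  0.7] w -0.0001220113461286659
spin err deg (about tool z) 0.03 toolz [-0.  0. -1.]
```

```bash
for i in 1; do python3 -m jog '[[[-0.7,0,0],0,0],[[0,0,0],0,0]]'|grep ft; python3 -m jog '[[[-0.5,0,0],0,0],[[0,0,0],0,0]]'|grep ft; done; python3 -c "
from h import *
st()"
```

```text
ft_force: [-2.1, 0.7, 1.2]
ft_force: [-5.4, 0.5, 2.3]
t5.45 p [ 0.4449 -0.104   0.0802] rel dial lam mm [-32.6  -7.3 -13.3] F lam [-5.4 -0.2  2.3] w 2.9592990925930433e-05
spin err deg (about tool z) 0.03 toolz [-0.002  0.    -1.   ]
```

In contact; stiffness is about 6.5 N/mm. I'll press a little more, then slide left.

```bash
python3 -m jog '[[[-0.7,0,0],0,0],[[0,1,0],0,0],[[0,1,0],0,0],[[0,1,0],0,0]]'|grep ft;python3 -c "
from h import *
st()"; python3 -m jog '[[[0,1,0],0,0],[[0,1,0],0,0],[[0,1,0],0,0]]'|grep ft;  python3 -c "
from h import *
st()
c=manip.camera('side');cv2.imwrite('pics/s3.png',cv2.resize(c['pixels'][190:250,270:350,::-1],None,fx=8,fy=8))"
```

```text
ft_force: [-7.1, -2.4, 4.7]
t5.95 p [ 0.4454 -0.1012  0.08  ] rel dial lam mm [-32.5  -4.4 -13.5] F lam [-6.7 -3.4  4.7] w -1.6172652189988356e-05
spin err deg (about tool z) 0.03 toolz [-0.003  0.    -1.   ]
ft_force: [-6.7, -0.6, 3.4]
t6.33 p [ 0.4457 -0.0981  0.08  ] rel dial lam mm [-32.6  -1.3 -13.5] F lam [-6.5 -1.5  3.4] w 0.0001763121405480959
spin err deg (about tool z) 0.02 toolz [-0.003  0.001 -1.   ]
```

View pics/s3.png

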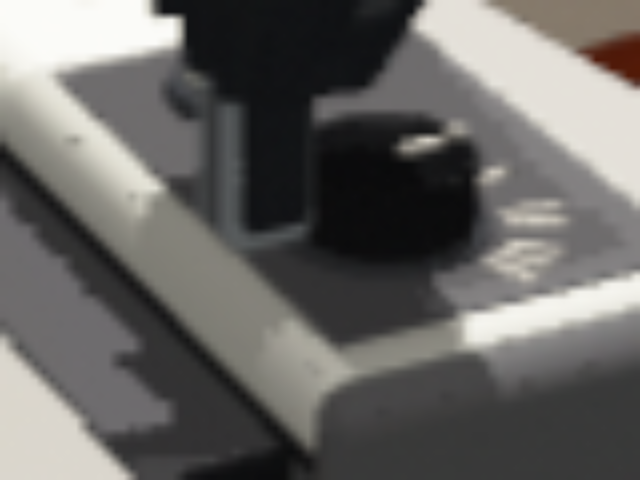

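```bash
cat >> h.py <<'E'
def ptr(im):
    # white pointer on dial top, side image (bgr)
    s=im[199:214,306:332].astype(float).min(2); s=np.clip(s-90,0,None)
    v,u=np.mgrid[199:214,306:332]; return (u*s).sum()/s.sum(),(v*s).sum()/s.sum(),s.sum()
E
python3 - <<'E'
from h import *
a=cv2.resize(cv2.imread('pics/s2.png'),(180,150),interpolation=cv2.INTER_AREA); f=np.zeros((420,560,3));f[130:280,220:400]=a
g=cv2.imread('pics/s1.png');n=manip.camera('side')['pixels'][:,:,::-1]
for i in(g,f,n):
    print(np.round(ptr(i),2)); s=i[199:214,306:332].min(2).astype(int)
    print(s[3:13])
E
```

```text
[ 323.5   202.96 3517.  ]
[[ 39  38  84 103 104 103 103 104 104 103 104 103 104 103 104 104 104 104
  104 104 103 103 103 104 116 130]
 [ 34  64  94 103 103 104 104 104 104 104 104 103 103 103 103 104 104 104
  103 103 103 104 104 104 106 107]
 [ 83  98 102 103 103  93  76  69  54  43  50  51  50  52  59  57  63  79
  131 137 114 103 104 104 104 103]
 [101 103 104  83  54  40  33  28  29  32  32  33  35  35  36  26  29  66
  136 131  94  97 104 103 104 104]
 [104  82  53  35  23  20  20  20  21  24  23  24  23  24  24  81 168 172
  109  53  40  58  91 104 104 104]
 [ 91  60  30  19  20  20  20  20  20  20  20  21  20  80 167 184 154 101
   44  18  17  26  56  91 104 103]
 [ 71  31  22  21  20  20  21  21  21  20  20  21  21  59 115 103  61  34
   20  20  18  18  25  67  96 104]
 [ 62  20  21  19  20  20  21  21  20  20  20  21  21  29  41  33  21  20
   20  20  19  19  21  49  90 103]
 [ 61  15  19  20  20  20  20  20  20  21  20  21  21  21  21  20  21  21
   21  20  23  23  21  40  87 104]
 [ 61  15  17  20  19  19  20  20  21  21  20  20  20  21  20  22  23  24
   23  24  25  22  
[... 1550 characters left out ...]
35  30  36
   45  80 137 142 119 108 108 110]
 [ 17  19  28  33  23  21  21  21  21  24  24  25  26  26  25  23  21  21
   48  92 148 163 131 108 107 108]
 [ 18  18  29  25  19  21  22  21  22  22  22  22  22  23  84 107 139 186
  174 109  69  70  71  96 108 108]
 [ 19  19  29  24  18  18  19  17  13  13  19  16  14  63 136 147 119 104
   84  49  24  20  29  70 100 107]
 [ 18  18  30  22  12  11  12  12  11  10  12  11  10  28  57  63  47  32
   23  21  20  20  21  49  93 107]
 [ 18  20  29  21  10  11  10  11  11  10  11  11  10  10  11  13  18  22
   22  19  20  20  24  46  92 108]
 [ 19  19  30  22  11  10  10  11  10  11  11  10  10  12  11  11  18  21
   21  21  22  18  15  44 128 189]]
```

The pointer tip has moved right and down about 2 px, so the dial is turning without slipping. I'll finish the slide, back off and check.

```bash
python3 -m jog '[[[0,1,0],0,0],[[0,1,0],0,0],[[0,1,0],0,0],[[0,1,0],0,0],[[0,1,0],0,0],[[0,0.5,0],0,0],[[0,0,0],0,0]]'|grep ft;python3 -c "
from h import *
st()"; python3 -m jog '[[[4,0,0],0,0],[[8,0,0],0,0],[[0,0,0],0,0]]'|grep ft;  python3 -c "
from h import *
st(B+[0,0,.04],B)
c=manip.camera('side');cv2.imwrite('pics/s4.png',cv2.resize(c['pixels'][190:250,270:350,::-1],None,fx=8,fy=8))"
```

```text
ft_force: [-6.3, 2.8, 2.2]
t7.30 p [ 0.4466 -0.0923  0.0799] rel dial lam mm [-32.5   4.5 -13.6] F lam [-6.6  1.9  2.2] w 5.764252209604774e-05
spin err deg (about tool z) 0.01 toolz [-0.003  0.001 -1.   ]
ft_force: [-0.1, 0.7, -0.4]
t7.67 p [ 0.4358 -0.0913  0.0804] rel dial lam mm [-43.4   4.1 -13.1] F lam [-0.1  0.6 -0.4] w -2.798942525998796e-05
spin err deg (about tool z) 0.02 toolz [ 0. -0. -1.]
-> [-43.4  71.5 -46.1]
-> [-43.4  71.5  -6.1]
```

View pics/s4.png

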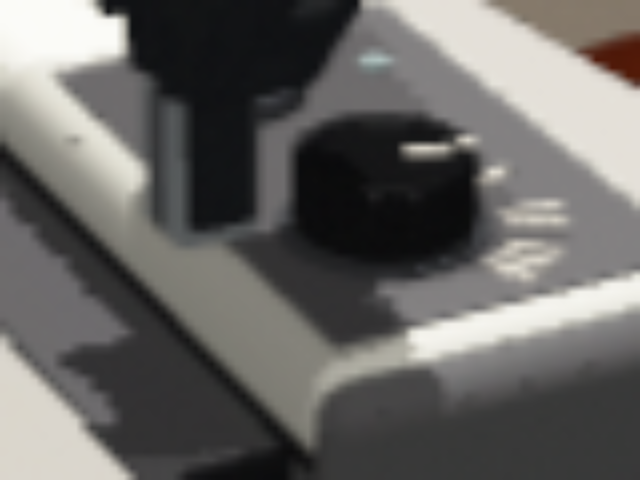

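Run:
```python
from h import *
c=manip.camera('side')
def pj(X):
    q=c['R']@X+c['t'];return np.round([(c['fx']*q[0]/q[2]+c['cx']-270)*8,(c['fy']*q[1]/q[2]+c['cy']-190)*8])
print('c',pj(D))
for a in(54,36,18,0,-18,-54):
    d=np.cos(np.radians(a))*ex+np.sin(np.radians(a))*ey
    print(a,pj(D+.008*d),pj(D+.019*d),'mark',pj(D+.027*d-[0,0,.019]))
```

```text
c [379. 138.]
54 [383. 122.] [390. 101.] mark [394. 159.]
36 [394. 124.] [415. 105.] mark [429. 165.]
18 [403. 127.] [437. 111.] mark [459. 174.]
0 [410. 131.] [453. 121.] mark [482. 188.]
-18 [414. 135.] [462. 132.] mark [495. 204.]
-54 [411. 145.] [456. 155.] mark [487. 239.]
```

The slide went past half-way (the tangential force reversed) and the pointer now reads near two bars. I'll rise, move over the button and check from the top camera.

```bash
python3 -m jog '[[[0,0,-25],0,0],[[0,0,-25],0,0],[[0,0,-25],0,0],[[0,24,-25],0,0],[[0,24,0],0,0],[[0,24,0],0,0],[[0,0,0],0,0]]'|grep ft
python3 - <<'E'
from h import *
st(B+[0,0,.015],B)
c=manip.camera('top');cv2.imwrite('pics/t2.png',cv2.resize(c['pixels'][160:240,280:380,::-1],None,fx=7,fy=7,interpolation=cv2.INTER_CUBIC))
E
```

```text
ft_force: [-0.3, -0.1, -0.1]
t8.65 p [ 0.4461 -0.0191  0.1806] rel dial lam mm [-42.7  77.1  87.1] F lam [-0.3 -0.2 -0.1] w 0.00043115814294667854
spin err deg (about tool z) 0.15 toolz [ 0.001 -0.    -1.   ]
-> [-42.6  -1.6  79.1]
-> [-42.6  -1.6  94.1]
```

View pics/t2.png

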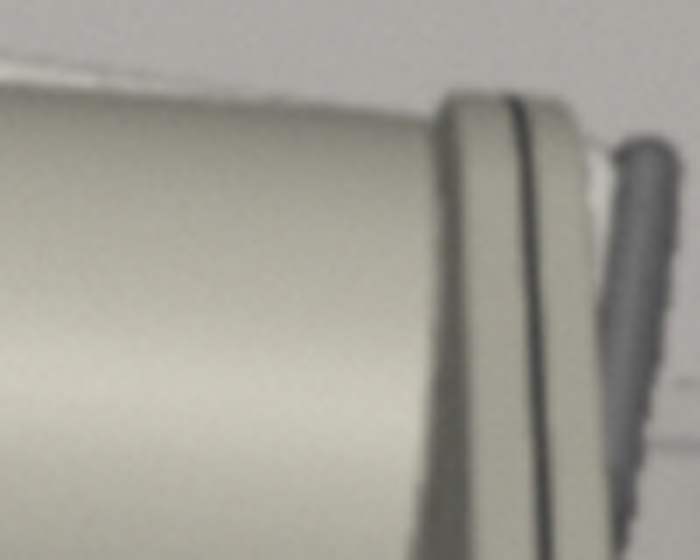

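The arm hides the dial from above. The side view is clear now, so I'll use that.

Run:
```python
from h import *
c=manip.camera('side');p=c['pixels'][:,:,::-1]
a=cv2.imread('pics/s1.png')
f=lambda i:cv2.resize(i[195:235,296:346],None,fx=8,fy=8,interpolation=cv2.INTER_CUBIC)
cv2.imwrite('pics/s5.png',np.hstack([f(a),f(p)]))
```

```text
(no output)
```

View pics/s5.png

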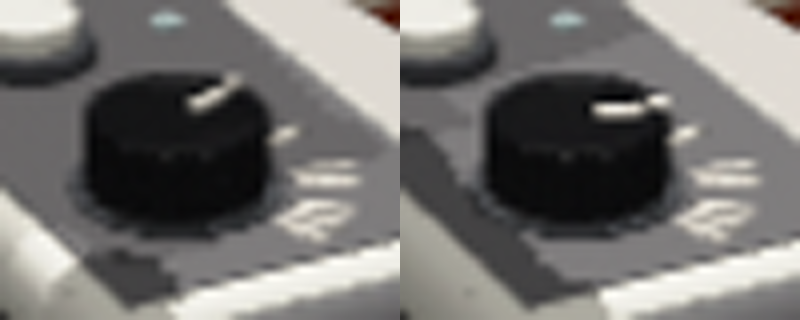

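Before (left) the pointer slope was about -0.45, which fits one bar. Now (right) it runs level from (595,110) to (645,108), which matches the two-bar prediction (slope -0.06). On to pressing start.

```bash
python3 -m jog '[[[-22,-1,20],0,0],[[-21,-1,25],0,0],[[0,0,24],0,0],[[0,0,10],0,0],[[0,0,8],0,0],[[0,0,0],0,0]]'|grep ft
python3 -c "
from h import *
st(B)"
```

```text
ft_force: [-0.5, -1.0, -1.0]
t9.50 p [ 0.4878 -0.0278  0.0933] rel dial lam mm [-0.2 74.  -0.2] F lam [-0.4 -1.1 -1. ] w 0.00030686020870901773
spin err deg (about tool z) 0.01 toolz [-0.  0. -1.]
-> [-0.2  1.6  6.8]
```

```bash
python3 -m jog '[[[0,1.5,3],0,0],[[0,0,3],0,0],[[0,0,2],0,0],[[0,0,2],0,0],[[0,0,0],0,0]]'|egrep 'ft|pos'
python3 -m jog '[[[0,0,1],0,0],[[0,0,0],0,0]]'|egrep 'ft|pos'
python3 -m jog '[[[0,0,1],0,0],[[0,0,0],0,0]]'|egrep 'ft|pos'
```

```text
tool_pos: [0.4884, -0.0261, 0.0834]
ft_force: [-1.1, 0.7, 2.9]
tool_pos: [0.4884, -0.0261, 0.0824]
ft_force: [-0.3, 1.7, 2.8]
tool_pos: [0.4884, -0.0261, 0.0814]
ft_force: [-0.1, 2.0, 4.8]
```

```bash
python3 -m jog '[[[0,0,0.7],0,0],[[0,0,0],0,0]]'|egrep 'ft|pos'
python3 -m jog '[[[0,0,0.7],0,0],[[0,0,0],0,0],[[0,0,0],0,0]]'|egrep 'ft|pos'
```

```text
tool_pos: [0.4884, -0.0261, 0.081]
ft_force: [-1.3, 2.2, 8.4]
tool_pos: [0.4884, -0.0261, 0.0808]
ft_force: [-4.3, 2.5, 16.3]
```

The force is 16 N and the finger has stopped moving, so the button is on its end stop. Releasing.

```bash
python3 -m jog '[[[0,0,-5],0,0],[[0,0,-20],0,0],[[0,0,-40],0,0],[[0,0,-40],0,0],[[0,0,0],0,0],[[0,0,0],0,0],[[0,0,0],0,0]]'|egrep 'ft|pos'
python3 - <<'E'
from h import *
c=manip.camera('side');p=c['pixels'][:,:,::-1]
cv2.imwrite('pics/s6.png',cv2.resize(p[160:260,216:346],None,fx=6,fy=6))
E
```

```text
tool_pos: [0.4872, -0.0261, 0.1836]
ft_force: [-0.2, 0.0, 0.2]
```

View pics/s6.png

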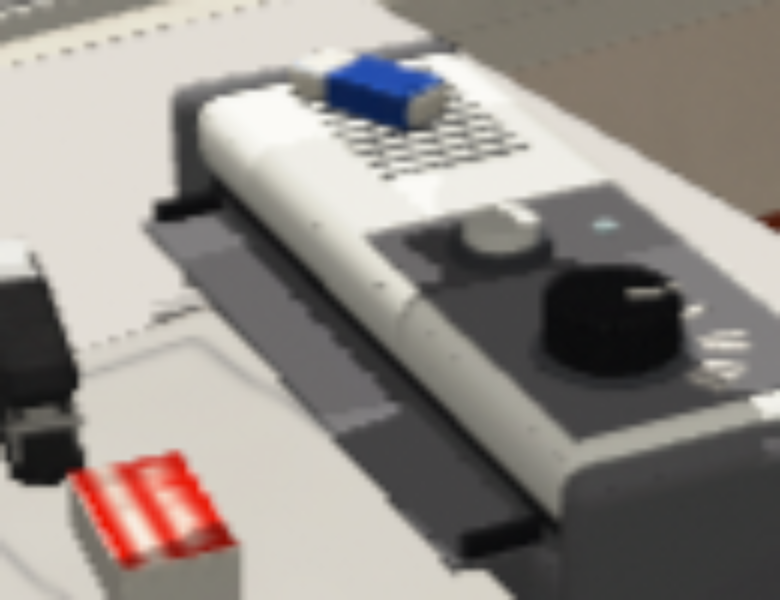

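The button is up again at (505,230), the pointer is still level at two bars (650,292), and the loose things in view haven't moved. The arm is clear, so I'm handing in.

```bash
python3 -c "
from bench import manip
print(manip.sign_off())"
```

```text
the job is handed in; nothing more can be done
None
```

I turned the dial one click clockwise from one bar to two bars, pressed the start button to its stop and let it spring back, and handed the job in after about 11 s with the arm clear; the sign-off returned no verdict.

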